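# Kit the parts of a board in soldering order

## Robot

A 6-joint arm with a two-finger parallel gripper is mounted at the origin on a cart in front of the work surface, level with it; the furniture and walls round the work are solid. World frame = base frame: x ahead of the robot, y to its left, z up, the work surface at z = 0. Lengths are in m, angles in rad, forces in N, time in s.
With the tool pointing down it reaches from about 0.35 to 0.975 m from the base axis. Payload 4.9 kg.
Tool frame: the origin (TCP) lies on the front face of the gripper's body, between the roots of the fingers; the fingertips stand ctrl.tip_extent ahead of it and the grasp point (between the pads) lies 54 mm ahead of it (ctrl.tip_extent is the distance from the TCP to the fingertips, in m); z points along the fingers, y is the line along which they close (so a half turn about z gives the same grasp; the last joint's range is limited). The gripper opens to 85 mm and grips with 20 to 120 N. Pads are 22 mm wide; open, the fingers measure 114 mm over their backs; the gripper's body (76 mm by 85 mm) begins 54 mm behind the grasp point. The pads swing forward as they close: fully open they stand 13 mm farther back than shut.
Start: joints at [1.152, 0.053, 1.613, -0, 1.476, -0.119], TCP at [0.185, 0.597, 0.304] pointing down, gripper open.
Joint ranges: [-3.01, 3.01], [-1.01, 2.22], [0.06, 2.58], [-1.02, 4.17], [0.09, 2.62], [-3.14, 3.14]. Speed limits (rad/s): [2.57, 2.57, 3.14, 3.14, 3.14, 3.14].

## Interface

Orientations are given as a rotation vector (axis times angle).
In Python, from station import ctrl gives the robot as it stands.
- The arm moves only by the tool apply_moves, never from a script. Its argument "rows" is one flat list of numbers, 6 for each row, row after row: the shift along the tool's x, y, z normalised to -1 to 1, where 1 is 0.6 m, then the turn, a rotation vector about the tool's x, y, z normalised to -1 to 1, where 1 is 90 degrees. A call has 1 to 20 rows; each row is the pose to reach, as a shift and turn from the pose commanded when the call began, along the tool's axes at that moment; what a row does not reach only later rows make up. A row lasts 1/10 s, in which the tool goes at most 50 mm and 8.59 degrees, less where a joint would pass 70% of its speed; a pose out of reach is approached as far as the arm can. A call with a number of a shift or a turn outside -1 to 1 is refused whole. A call with a gripper value outside its range is refused whole. "grip" is the opening, from 0 (shut) to 1 (fully open), set as the call begins (left out, the last holds). The fingers move at their own pace and stop on an object; "grip_force" is the grip in N (left out, the last holds). Time passes only in rows, so rows that repeat a pose let the fingers close. It gives the time, the measured TCP pose, the force, the opening and the grip force at its end, in the units of the state.
- ctrl.get_obs(): the state, without advancing time (a new reading comes with each control period).
- ctrl.get_image(name): name is "scene" or "top"; returns (picture, depth): 384x512x3 uint8, blue, green, red; 384x512 float32, m along the optical axis (not along the pixel's ray), 0 where there is no reading.
- ctrl.camera_model(name): a dict with "mtx" (3x3 intrinsics, pixels), "k1" (the pictures are not rectified: a ray, as slopes to the right and down, at radius r is drawn at 1 + k1 r^2 times it, then the intrinsics apply), "R" (3x3) and "t" (3): a world point X has camera coordinates R X + t. Camera axes: x right, y down, z forward; pixel columns grow to the right and rows downward; lengths in m; the calibration is good to about 2 mm. A picture is of the moment at which its call begins. camera_model takes no time and is no camera call.
- ctrl.finish_job(): hands the job in; it is judged then, once.
The state is a dict: "t": time; "q": joint angles; "dq": joint speeds; "effort": joint torques, N m; "tool_pos": TCP position; "tool_rot": TCP orientation; "contact_force": force on the tool from outside, world axes, zero at the start; "wrist_torque": the same for the moment, N m; "opening": finger opening in m; "grip_force": force on a finger pad.
Only numpy, scipy, OpenCV 4.12 (cv2) and the standard library are available. Lean on these libraries where they do the work, as an engineer would, in place of code of your own. Each camera call takes 0.05 s, during which the arm holds its last target. There are 200 camera calls.

## Task

Lay out the parts for the green board in the order they will be soldered, lowest first: take the heat sink and the three capacitors standing loose in front of the grey kit tray and stand them upright in the four pockets of the tray, one to a pocket, flat on the pocket floor, rising in height from the lowest in the pocket next to the green circuit board to the tallest in the pocket next to the jar.

Things in the scene. Friction and masses are not known exactly. Their poses are not given: they have to be found in the camera images.
- heat_sink_mid (a point): point at the centre (half-way up) of the bright finned aluminium heat sink, a block 38 mm (its x) by 50 mm (its y) by 29 mm tall, standing on the bench or on the thin orange folder (under 2 mm thick), fins up; grip it across the 38 mm sides; it drops easily into a pocket with its 50 mm length across the row (its y along the pocket's x, either way round; only 2 mm to spare on each side if turned the other way)
- cap_small_mid (a point): point at the centre (half-way up) of the smaller black capacitor, a plain cylinder; 22 mm diameter, 35 mm tall, stands upright on the bench or on the thin orange folder (under 2 mm thick), z axis up; its yaw means nothing
- cap_medium_mid (a point): point at the centre (half-way up) of the larger black capacitor, a plain cylinder; 25 mm diameter, 41 mm tall, stands upright on the bench or on the thin orange folder (under 2 mm thick), z axis up; its yaw means nothing
- cap_large_mid (a point): point at the centre (half-way up) of the blue capacitor, a plain cylinder; 35 mm diameter, 50 mm tall, stands upright on the bench or on the thin orange folder (under 2 mm thick), z axis up; its yaw means nothing
- pocket_1: one of four identical grey pockets with black floors, in a straight row (centres 60 mm apart) along the grey kit tray; origin at the centre of its flat floor, about 7 mm above the bench; x axis across the row, y axis along the row, z up; inside 66 mm (x) by 54 mm (y), walls 8 mm high above the floor and about 3 mm thick; the tray is 80 mm wide, does not move, and its yaw is that of the pocket; at the +y end of the row
- pocket_2: one of four identical grey pockets with black floors, in a straight row (centres 60 mm apart) along the grey kit tray; origin at the centre of its flat floor, about 7 mm above the bench; x axis across the row, y axis along the row, z up; inside 66 mm (x) by 54 mm (y), walls 8 mm high above the floor and about 3 mm thick; the tray is 80 mm wide, does not move, and its yaw is that of the pocket; number 2 from the +y end
- pocket_3: one of four identical grey pockets with black floors, in a straight row (centres 60 mm apart) along the grey kit tray; origin at the centre of its flat floor, about 7 mm above the bench; x axis across the row, y axis along the row, z up; inside 66 mm (x) by 54 mm (y), walls 8 mm high above the floor and about 3 mm thick; the tray is 80 mm wide, does not move, and its yaw is that of the pocket; number 3 from the +y end
- pocket_4: one of four identical grey pockets with black floors, in a straight row (centres 60 mm apart) along the grey kit tray; origin at the centre of its flat floor, about 7 mm above the bench; x axis across the row, y axis along the row, z up; inside 66 mm (x) by 54 mm (y), walls 8 mm high above the floor and about 3 mm thick; the tray is 80 mm wide, does not move, and its yaw is that of the pocket; at the -y end of the row
- board (a point): centre of the small green circuit board (45 x 60 mm, parts on it up to 24 mm tall) lying in the bay at one end of the tray, 57 mm beyond the centre of the end pocket; which end differs from start to start
- jar (a point): centre of the white-lidded jar (46 mm diameter, 36 mm tall) that stands in the bay at the other end of the tray. (Left of the tray and parts, seen from the robot, a tall blue and yellow microscope stands on a dark blue base plate, its eyepieces up to 0.48 m above the bench and reaching out to 0.52 m ahead of the robot: an arm that comes from the left should swing round in front of it, about 0.4 m from its base axis and 0.3 m up)
Not all that is in view belongs to the job. Leave any pink look-alike of the part that bears cap_large_mid alone.

How it is judged:
At the end, for the whole second after the job is handed in: Counted from the pocket next to the green board: heat sink, smaller black capacitor, larger black capacitor, blue capacitor. Each stands upright (within 7 degrees), flat on its pocket's floor (height within 4 mm), its centre within 30 mm of the pocket's centre, and all are at rest (((horizontal distance between board and pocket_1 below 0.09 m and horizontal distance between heat_sink_mid and pocket_1 below 0.03 m and z of heat_sink_mid in the frame of pocket_1 between 0.0105 and 0.0185 m and angle between each of heat_sink_mid, cap_small_mid, cap_medium_mid, cap_large_mid's own z axis and vertical below 0.12 rad and horizontal distance between cap_small_mid and pocket_2 below 0.03 m and z of cap_small_mid in the frame of pocket_2 between 0.0135 and 0.0215 m and horizontal distance between cap_medium_mid and pocket_3 below 0.03 m and z of cap_medium_mid in the frame of pocket_3 between 0.0165 and 0.0245 m and horizontal distance between cap_large_mid and pocket_4 below 0.03 m and z of cap_large_mid in the frame of pocket_4 between 0.021 and 0.029 m) or (horizontal distance between board and pocket_4 below 0.09 m and horizontal distance between heat_sink_mid and pocket_4 below 0.03 m and z of heat_sink_mid in the frame of pocket_4 between 0.0105 and 0.0185 m and angle between each of heat_sink_mid, cap_small_mid, cap_medium_mid, cap_large_mid's own z axis and vertical below 0.12 rad and horizontal distance between cap_small_mid and pocket_3 below 0.03 m and z of cap_small_mid in the frame of pocket_3 between 0.0135 and 0.0215 m and horizontal distance between cap_medium_mid and pocket_2 below 0.03 m and z of cap_medium_mid in the frame of pocket_2 between 0.0165 and 0.0245 m and horizontal distance between cap_large_mid and pocket_1 below 0.03 m and z of cap_large_mid in the frame of pocket_1 between 0.021 and 0.029 m)) and linear speed of each of heat_sink, cap_small, cap_medium, cap_large below 0.02 m/s); the robot touches nothing.
It also fails if it takes over 99 s, if anything falls off the work surface, if the arm or the gripper's body presses on something with over 40 N, if the wrist force passes 120 N, or if a joint passes its speed limit or range.

## Working session

There is one attempt and no reset: what is moved stays moved. The work goes in short steps, Python scripts to look and compute and a tool call to move; the robot and the scene stay as the last step left them, time stands still between calls to the robot, and variables do not carry over. Pictures are saved under pics/ and viewed, at most 14 in all, crops included, and the job is handed in when it is done.

Besides the shell and the picture viewer there is one more tool, called as name(argument=value, ...) on one line, values as JSON. apply_moves: Moves the arm, as the interface text tells. Its arguments: {"type":"object","properties":{"rows":{"type":"array","items":{"type":"number"}},"grip":{"type":"number"},"grip_force":{"type":"number"}},"required":["rows"]}

```bash
mkdir -p pics; cat > h.py <<'E'
import numpy as np, cv2
from station import ctrl
from scipy.spatial.transform import Rotation as Ro
def cloud(name):
    im,d=ctrl.get_image(name); m=ctrl.camera_model(name)
    K=np.array(m["mtx"]);R=np.array(m["R"]);t=np.array(m["t"])
    v,u=np.mgrid[:384,:512].astype(np.float32)
    dist=np.array([m["k1"],0,0,0],float)
    p=cv2.undistortPoints(np.stack([u.ravel(),v.ravel()],1)[:,None].astype(np.float64),K,dist)[:,0]
    z=d.ravel()[:,None]
    P=(np.hstack([p*z,z])-t)@R
    return im,d,P.reshape(384,512,3)
E
python3 - <<'E'
from h import *
for n in("scene","top"):
    im,d,P=cloud(n); cv2.imwrite(f"pics/{n}0.png",im); np.save(n+"P.npy",P)
    m=ctrl.camera_model(n); print(n,-np.array(m["R"]).T@m["t"])
print(ctrl.tip_extent,ctrl.get_obs())
E
```

```text
scene [-0.02428823  0.03734875  0.61166147]
top [ 0.37113547 -0.39780747  1.04294518]
0.0726 {'t': 0.1, 'q': array([ 1.15201101e+00,  5.33165842e-02,  1.61416275e+00,  1.33076901e-06,
        1.47599186e+00, -1.19002257e-01]), 'dq': array([-0.00047592, -0.00136603, -0.00341029, -0.00072956,  0.00390526,
        0.00043234]), 'effort': array([ 1.66002678e-06, -3.94908178e+01, -3.71361601e+01, -1.57443424e-04,
        3.97659969e-03, -1.75434639e-05]), 'tool_pos': array([0.18439578, 0.59673088, 0.30276625]), 'tool_rot': array([-4.69062079e-01, -3.10587083e+00,  2.84375627e-03]), 'contact_force': array([-0.1795225 , -0.3829761 , -0.33502451]), 'wrist_torque': array([ 0.04282117,  0.03643569, -0.02163492]), 'grip_force': 0.0, 'opening': 0.08534488374024243}
```

View pics/scene0.png

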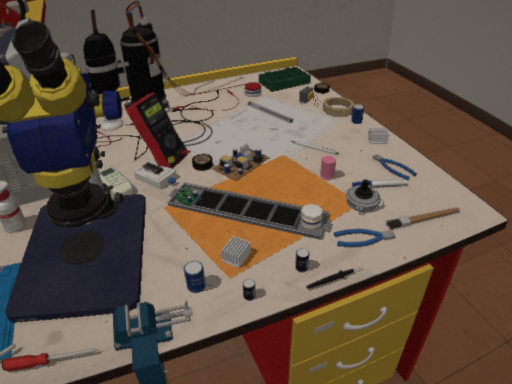

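View pics/top0.png

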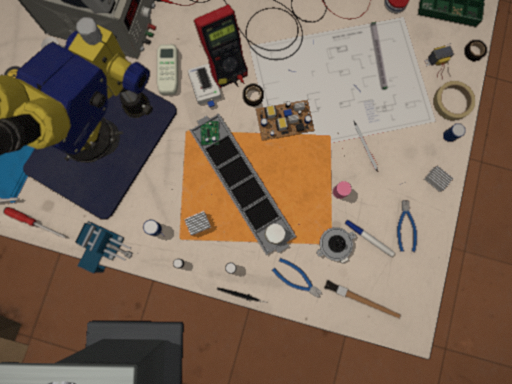

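The scene view shows the heat sink (237,250), blue cap (195,276), black caps (302,260) and (249,290), with the tray from the board (188,195) to the jar (312,215). The top view agrees: sink (198,223), blue (152,227), blacks (178,263) and (231,268), board (210,130), jar (275,233).

```bash
python3 - <<'E'
from h import *
def top(n,u,v,r,zmin,zmax=0.09):
    P=np.load(n+"P.npy"); s=P[v-r:v+r+1,u-r:u+r+1].reshape(-1,3)
    s=s[(s[:,2]>zmin)&(s[:,2]<zmax)]
    if len(s)<4: return print(n,u,v,"few",len(s))
    zt=np.percentile(s[:,2],90); s=s[s[:,2]>zt-0.006]
    (c,wh,a)=cv2.minAreaRect(s[:,:2].astype(np.float32)*1000)
    print(n,(u,v),len(s),"mean",s.mean(0).round(4),"zt",zt.round(4),"rect",np.round(c,1),np.round(wh,1),round(a,1), "xr",s[:,0].min().round(3),s[:,0].max().round(3),"yr",s[:,1].min().round(3),s[:,1].max().round(3))
for u,v,r in((198,223,18),(152,227,14),(178,263,10),(231,268,11),(275,233,14),(210,130,14),(100,245,30),(343,189,12)): top("top",u,v,r,0.018,0.3)
for u,v,r in((237,250,20),(195,276,18),(249,290,13),(302,260,14),(312,215,16)): top("scene",u,v,r,0.018)
# tray: floors by dark colour in top image
im=cv2.imread("pics/top0.png");P=np.load("topP.npy")
g=(im.max(2)<40).astype(np.uint8); g[:, :190]=0;g[:,300:]=0;g[:120]=0;g[240:]=0
n,l,st,ce=cv2.connectedComponentsWithStats(g)
for i in range(1,n):
    if st[i,4]>150: print("dark",st[i],ce[i].round(1),np.median(P[l==i],0).round(4),P[l==i].mean(0).round(4))
big=cv2.resize(im[110:285,120:310],None,fx=4,fy=3.4); cv2.imwrite("pics/crop.png",cv2.resize(im[110:285,125:325],None,fx=3.4,fy=3.4,interpolation=cv2.INTER_CUBIC))
E
```

```text
top (198, 223) 145 mean [ 0.4752 -0.2935  0.0304] zt 0.0326 rect [ 475.6 -293.7] [38.5 48.1] 24.4 xr 0.448 0.502 yr -0.323 -0.264
top (152, 227) 185 mean [ 0.4616 -0.1911  0.0498] zt 0.0519 rect [ 461.3 -190.8] [32.  32.8] 1.5 xr 0.445 0.477 yr -0.207 -0.174
top (178, 263) 71 mean [ 0.382  -0.2536  0.0353] zt 0.0372 rect [ 381.8 -253.9] [18.  20.1] 0.8 xr 0.373 0.391 yr -0.264 -0.244
top (231, 268) 96 mean [ 0.3729 -0.3738  0.0407] zt 0.0425 rect [ 372.3 -373.5] [22.3 22.6] 1.2 xr 0.361 0.383 yr -0.385 -0.362
top (275, 233) 289 mean [ 0.4526 -0.475   0.0396] zt 0.0417 rect [ 452.8 -475.1] [41.5 41.8] 1.6 xr 0.432 0.474 yr -0.496 -0.454
top (210, 130) 15 mean [ 0.679  -0.3258  0.0266] zt 0.0282 rect [ 679.5 -321.1] [18.9  7.5] 83.1 xr 0.675 0.683 yr -0.331 -0.311
top (100, 245) 426 mean [ 0.4342 -0.0608  0.0449] zt 0.0464 rect [422.8 -85.9] [119.6  51.3] 65.4 xr 0.398 0.466 yr -0.142 -0.023
top (343, 189) 176 mean [ 0.5576 -0.6332  0.05  ] zt 0.052 rect [ 558.5 -633. ] [33.8 34.3] 7.9 xr 0.542 0.575 yr -0.651 -0.616
scene (237, 250) 307 mean [ 0.4762 -0.2922  0.0294] zt 0.0315 rect [ 
[... 260 characters left out ...]
t [ 382.7 -253. ] [20.4 21.2] 6.7 xr 0.372 0.393 yr -0.263 -0.242
scene (302, 260) 120 mean [ 0.3737 -0.3706  0.0406] zt 0.0419 rect [ 374.6 -371.5] [22.5 24. ] 46.7 xr 0.362 0.387 yr -0.384 -0.359
scene (312, 215) 255 mean [ 0.4537 -0.4712  0.0399] zt 0.0413 rect [ 455.5 -472.6] [42.  42.6] 48.1 xr 0.433 0.477 yr -0.496 -0.45
dark [206 137  32  29 494] [222.1 150.7] [ 0.654  -0.3478  0.0065] [ 0.6536 -0.3478  0.0086]
dark [219 157  33  30 524] [234.8 171.2] [ 0.6035 -0.3801  0.0068] [ 0.6026 -0.3799  0.0106]
dark [232 177  33  31 540] [247.7 192.1] [ 0.5524 -0.4121  0.0067] [ 0.5515 -0.4117  0.0124]
dark [245 198  33  31 558] [261.  213.4] [ 0.502  -0.444   0.0068] [ 0.5009 -0.4438  0.0123]
```

View pics/crop.png

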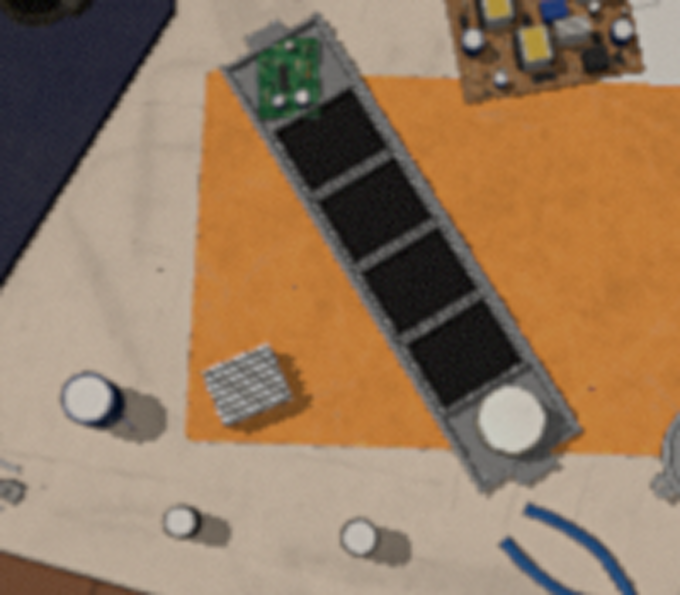

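```bash
cat >> h.py <<'E'
import json,sys
def rows(wps, base=None):
    """wps: (x,y,z of TCP, yaw of tool y deg); from commanded base (x,y,z,yaw)"""
    b=np.array(base,float); p=np.radians(b[3]); Y=np.array([np.cos(p),np.sin(p),0]);X=np.array([-Y[1],Y[0],0]);Z=np.array([0,0,-1.])
    for w in wps:
        s=np.array(w[:3])-b[:3]
        print([round(float(k),3)+0. for k in (s@X/.6,s@Y/.6,s@Z/.6,0,0,-(w[3]-b[3])/90)])
def st():
    o=ctrl.get_obs(); M=Ro.from_rotvec(o["tool_rot"]).as_matrix()
    print("t",o["t"],"pos",o["tool_pos"].round(4),"yaw",np.degrees(np.arctan2(M[1,1],M[0,1])).round(1),"tilt",np.degrees(np.arccos(-M[2,2])).round(2),"F",o["contact_force"].round(1),"open",round(o["opening"],4),"gf",o["grip_force"],"tip",ctrl.tip_extent,"q1,6",o["q"][[0,5]].round(2))
E
python3 - <<'E'
from h import *
st()
rows([(.17,.37,.30,72.8),(.32,.23,.30,72.8)],(.185,.597,.304,72.8))
print(); rows([(.39,.05,.30,50),(.40,-.18,.30,24),(.476,-.293,.25,24)],(.32,.23,.30,72.8))
# board extents in row frame of pocket A
a=np.array([.654,-.348]); yv=np.array([.152,.096]);yv/=np.hypot(*yv); xv=np.array([yv[1],-yv[0]])
for n in("scene","top"):
    P=np.load(n+"P.npy").reshape(-1,3); d=P[:,:2]-a; ay=d@yv; ax=d@xv
    for lo in range(20,90,6):
        k=(abs(ax)<.04)&(ay>lo/1e3)&(ay<(lo+6)/1e3)
        if k.sum(): print(n,lo,k.sum(),P[k,2].max().round(4),end="; ")
    print()
E
```

```text
t 0.1 pos [0.1844 0.5967 0.3028] yaw 72.8 tilt 0.11 F [-0.2 -0.4 -0.3] open 0.0853 gf 0.0 tip 0.0726 q1,6 [ 1.15 -0.12]
[-0.088, -0.369, 0.007, 0.0, 0.0, 0.0]
[-0.396, -0.518, 0.007, 0.0, 0.0, 0.0]

[-0.2, -0.252, 0.0, 0.0, 0.0, 0.253]
[-0.329, -0.613, 0.0, 0.0, 0.0, 0.542]
[-0.506, -0.756, 0.083, 0.0, 0.0, 0.542]
scene 20 83 0.0153; scene 26 127 0.0278; scene 32 75 0.0294; scene 38 89 0.0281; scene 44 77 0.0215; scene 50 79 0.0159; scene 56 93 0.0165; scene 62 77 0.0141; scene 68 92 0.0142; scene 74 85 0.0174; scene 80 98 0.015; scene 86 83 0.0142; 
top 20 79 0.0188; top 26 74 0.0285; top 32 83 0.0301; top 38 73 0.023; top 44 76 0.0186; top 50 77 0.0164; top 56 74 0.0148; top 62 75 0.0125; top 68 78 0.0173; top 74 77 0.0166; top 80 88 0.0151; top 86 49 0.014;
```

apply_moves(rows=[-0.088, -0.369, 0.007, 0, 0, 0, -0.088, -0.369, 0.007, 0, 0, 0, -0.088, -0.369, 0.007, 0, 0, 0, -0.088, -0.369, 0.007, 0, 0, 0, -0.088, -0.369, 0.007, 0, 0, 0, -0.396, -0.518, 0.007, 0, 0, 0, -0.396, -0.518, 0.007, 0, 0, 0, -0.396, -0.518, 0.007, 0, 0, 0, -0.396, -0.518, 0.007, 0, 0, 0, -0.396, -0.518, 0.007, 0, 0, 0], grip=0.75)

```text
t: 1.1
tool_pos: [0.3224, 0.2265, 0.2994]
tool_rot: [0.482, 3.104, -0.002]
contact_force: [-0.4, 0.6, -0.2]
opening: 0.0639
grip_force: 0.0
```

apply_moves(rows=[-0.2, -0.252, 0, 0, 0, 0.253, -0.2, -0.252, 0, 0, 0, 0.253, -0.2, -0.252, 0, 0, 0, 0.253, -0.2, -0.252, 0, 0, 0, 0.253, -0.329, -0.613, 0, 0, 0, 0.542, -0.329, -0.613, 0, 0, 0, 0.542, -0.329, -0.613, 0, 0, 0, 0.542, -0.329, -0.613, 0, 0, 0, 0.542, -0.329, -0.613, 0, 0, 0, 0.542, -0.506, -0.756, 0.083, 0, 0, 0.542, -0.506, -0.756, 0.083, 0, 0, 0.542, -0.506, -0.756, 0.083, 0, 0, 0.542, -0.506, -0.756, 0.083, 0, 0, 0.542, -0.506, -0.756, 0.083, 0, 0, 0.542])

```text
t: 2.5
tool_pos: [0.476, -0.2924, 0.248]
tool_rot: [-1.708, -2.632, -0.001]
contact_force: [-0.5, 1.1, 0.2]
opening: 0.0638
grip_force: 0.0
```

```bash
python3 - <<'E'
from h import *
st()
a=np.array([.654,-.348]); yv=np.array([.152,.096]);yv/=np.hypot(*yv); xv=np.array([yv[1],-yv[0]])
for n in("scene","top"):
    P=np.load(n+"P.npy").reshape(-1,3); d=P[:,:2]-a; ay=d@yv*1e3; ax=d@xv*1e3
    k=(abs(ax)<45)&(ay>20)&(ay<90)&(P[:,2]>.0195)&(P[:,2]<.1)
    print(n,[(round(x),round(y),round(z*1e3)) for x,y,z in zip(ax[k],ay[k],P[k,2])])
E
```

```text
t 2.5 pos [ 0.476  -0.2924  0.248 ] yaw 24.1 tilt 0.25 F [-0.5  1.1  0.2] open 0.0638 gf 0.0 tip 0.0726 q1,6 [-0.68 -1.1 ]
scene [(-3, 38, 27), (-2, 36, 27), (-4, 32, 29), (2, 33, 25), (-8, 38, 28), (-8, 35, 29), (-7, 33, 28), (-5, 32, 28), (-2, 31, 25), (-7, 39, 24), (-10, 35, 27), (-8, 33, 27), (-8, 30, 28), (-5, 30, 25), (-7, 37, 22), (-9, 32, 25), (-8, 31, 25), (-4, 31, 21), (-8, 36, 20), (-10, 32, 23), (-9, 30, 22), (-17, 45, 21), (-17, 41, 23), (-20, 45, 21), (-22, 42, 23), (-20, 40, 22), (-23, 44, 21), (-23, 41, 22), (-22, 40, 21)]
top [(-5, 37, 25), (-4, 35, 29), (-1, 35, 27), (1, 33, 28), (-19, 44, 21), (-7, 35, 26), (-5, 33, 30), (-3, 32, 28), (0, 32, 24), (-22, 43, 21), (-20, 42, 20), (-18, 40, 23), (-8, 33, 27), (-6, 31, 27), (-4, 30, 28), (-1, 31, 21), (-23, 41, 21), (-21, 40, 20), (-19, 38, 22), (-9, 31, 25), (-7, 30, 25), (-5, 28, 27), (-3, 28, 21)]
```

```bash
python3 - <<'E'
from h import *
rows([(.4795,-.3012,.13,24),(.4795,-.3012,.088,24)],(.476,-.293,.25,24))
E
```

```text
[-0.015, 0.0, 0.2, 0.0, 0.0, 0.0]
[-0.015, 0.0, 0.27, 0.0, 0.0, 0.0]
```

apply_moves(rows=[-0.015, 0, 0.2, 0, 0, 0, -0.015, 0, 0.2, 0, 0, 0, -0.015, 0, 0.2, 0, 0, 0, -0.015, 0, 0.2, 0, 0, 0, -0.015, 0, 0.24, 0, 0, 0, -0.015, 0, 0.27, 0, 0, 0, -0.015, 0, 0.27, 0, 0, 0, -0.015, 0, 0.27, 0, 0, 0])

```text
t: 3.3
tool_pos: [0.4806, -0.3013, 0.0905]
tool_rot: [1.707, 2.633, -0.0]
contact_force: [0.0, 0.6, 0.0]
opening: 0.0639
grip_force: 0.0
```

apply_moves(rows=[0, 0, 0, 0, 0, 0, 0, 0, 0, 0, 0, 0, 0, 0, 0, 0, 0, 0, 0, 0, 0, 0, 0, 0, 0, 0, 0, 0, 0, 0, 0, 0, 0, 0, 0, 0, 0, 0, 0, 0, 0, 0, 0, 0, 0, 0, 0, 0], grip=0.3, grip_force=40)

```text
t: 4.1
tool_pos: [0.4808, -0.3021, 0.0903]
tool_rot: [1.708, 2.633, -0.0]
contact_force: [-0.8, 1.8, 6.6]
opening: 0.0376
grip_force: 41.8
```

```bash
python3 - <<'E'
from h import *
st()
im,d,P=cloud("scene"); cv2.imwrite("pics/g1.png",cv2.resize(im[170:320,170:310],None,fx=4,fy=4))
E
```

```text
t 4.1 pos [ 0.4808 -0.3021  0.0903] yaw 24.0 tilt 0.19 F [-0.8  1.8  6.6] open 0.0376 gf 41.84088706970215 tip 0.0726 q1,6 [-0.69 -1.11]
```

View pics/g1.png

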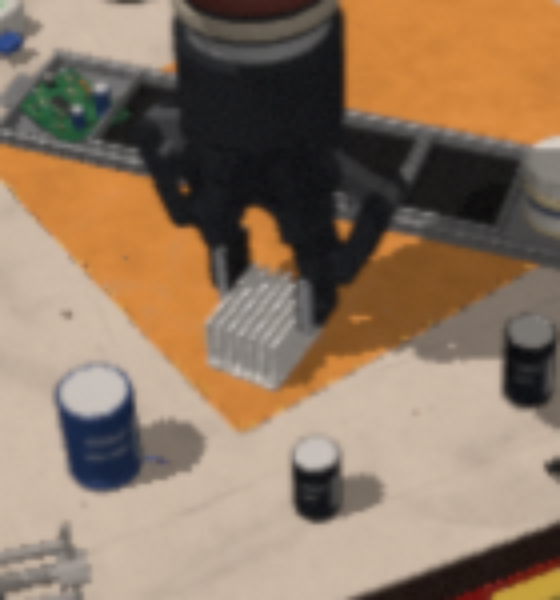

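The gripper holds the sink centrally in the crop (260,320), opening 37.6 mm, tips about mid-height. I'll carry it to the board-side pocket.

```bash
python3 - <<'E'
from h import *
rows([(.4795,-.3012,.17,24),(.657,-.363,.17,32.3),(.657,-.363,.103,32.3)],(.4795,-.3012,.088,24))
E
```

```text
[0.0, 0.0, -0.137, 0.0, 0.0, 0.0]
[-0.214, 0.228, -0.137, 0.0, 0.0, -0.092]
[-0.214, 0.228, -0.025, 0.0, 0.0, -0.092]
```

apply_moves(rows=[0, 0, -0.07, 0, 0, 0, 0, 0, -0.137, 0, 0, 0, 0, 0, -0.137, 0, 0, 0, -0.214, 0.228, -0.137, 0, 0, -0.092, -0.214, 0.228, -0.137, 0, 0, -0.092, -0.214, 0.228, -0.137, 0, 0, -0.092, -0.214, 0.228, -0.137, 0, 0, -0.092, -0.214, 0.228, -0.137, 0, 0, -0.092, -0.214, 0.228, -0.137, 0, 0, -0.092, -0.214, 0.228, -0.08, 0, 0, -0.092, -0.214, 0.228, -0.045, 0, 0, -0.092, -0.214, 0.228, -0.025, 0, 0, -0.092, -0.214, 0.228, -0.025, 0, 0, -0.092])

```text
t: 5.45
tool_pos: [0.6548, -0.3617, 0.1003]
tool_rot: [-1.514, -2.748, -0.001]
contact_force: [-0.3, 0.8, -1.8]
opening: 0.0375
grip_force: 41.0
```

```bash
python3 - <<'E'
from h import *
st()
im,d,P=cloud("scene"); cv2.imwrite("pics/g2.png",cv2.resize(im[130:260,150:290],None,fx=4,fy=4))
E
```

```text
t 5.45 pos [ 0.6548 -0.3617  0.1003] yaw 32.3 tilt 0.28 F [-0.3  0.8 -1.8] open 0.0375 gf 40.96325218677521 tip 0.0726 q1,6 [-0.6  -1.17]
```

View pics/g2.png

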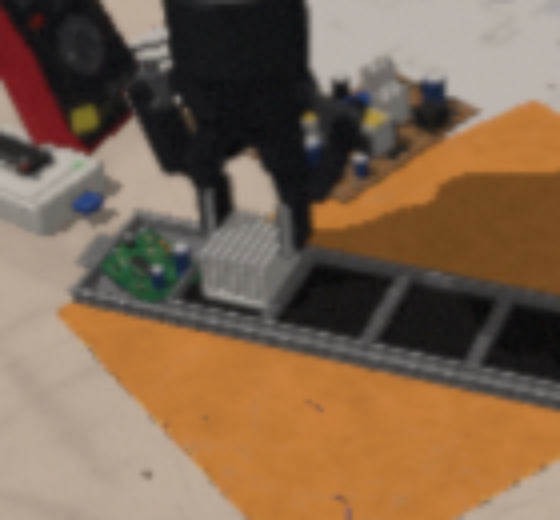

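The sink hangs over the board-side pocket at (245,265) in the crop, with the cap on the board just to its left at (180,255). I'll shift slightly and lower it.

apply_moves(rows=[-0.006, 0, 0, 0, 0, 0, -0.006, 0, 0.004, 0, 0, 0, -0.006, 0, 0.0085, 0, 0, 0, -0.006, 0, 0.0085, 0, 0, 0, -0.006, 0, 0.0085, 0, 0, 0])

```text
t: 6.0
tool_pos: [0.6601, -0.3671, 0.1036]
tool_rot: [1.513, 2.749, -0.002]
contact_force: [-6.2, 3.0, 12.9]
opening: 0.0373
grip_force: 42.6
```

```bash
python3 - <<'E'
from h import *
st()
E
```

```text
t 6.0 pos [ 0.6601 -0.3671  0.1036] yaw 32.3 tilt 0.23 F [-6.2  3.  12.9] open 0.0373 gf 42.576064467430115 tip 0.0726 q1,6 [-0.61 -1.17]
```

apply_moves(rows=[0.002, 0, -0.008, 0, 0, 0, 0.008, 0, -0.015, 0, 0, 0, 0.008, 0, -0.015, 0, 0, 0, 0.008, 0, -0.015, 0, 0, 0])

```text
t: 6.4
tool_pos: [0.6561, -0.3615, 0.1066]
tool_rot: [-1.515, -2.752, -0.0]
contact_force: [-0.7, 0.8, -2.0]
opening: 0.0372
grip_force: 41.0
```

```bash
cat >> h.py <<'E'
A=np.array([.654,-.348]); yv=np.array([.152,.096]);yv/=np.hypot(*yv); xv=np.array([yv[1],-yv[0]])
E
python3 - <<'E'
from h import *
st()
for n in("scene","top"):
    im,d,P=cloud(n); cv2.imwrite(f"pics/g3{n}.png",cv2.resize(im[130:260,150:290] if n=="scene" else im[100:230,180:320],None,fx=4,fy=4))
    D=P[...,:2]-A; ax=D@xv*1e3; ay=D@yv*1e3; b=im.min(2)>95
    k=(abs(ax)<45)&(abs(ay)<40)&(P[...,2]>.03)&(P[...,2]<.055)&b&(im.max(2)-im.min(2)<40)
    print(n,k.sum(),"ax",np.percentile(ax[k],[0,3,50,97,100]).round(1),"ay",np.percentile(ay[k],[0,3,50,97,100]).round(1),"z",np.percentile(P[k][:,2],[5,50,90,99]).round(4))
    # floors/walls in row frame: dark extent of pocket B region
    k2=(abs(ax)<50)&(abs(ay+60)<6)&(im.max(2)<45)&(P[...,2]<.012); print("pocketB dark ax",np.percentile(ax[k2],[1,99]).round(1))
    k2=(abs(ax-5)<6)&(abs(ay+120)<40)&(im.max(2)<45)&(P[...,2]<.012); print("C ay",np.percentile(ay[k2],[2,98]).round(1))
E
```

```text
t 6.4 pos [ 0.6561 -0.3615  0.1066] yaw 32.3 tilt 0.01 F [-0.7  0.8 -2. ] open 0.0372 gf 41.015660762786865 tip 0.0726 q1,6 [-0.6  -1.17]
scene 308 ax [-24.3 -22.9  -7.6  24.3  27.9] ay [-27.3 -24.6  -5.3  13.3  29.5] z [0.0318 0.0439 0.048  0.0496]
pocketB dark ax [-22.5  32.8]
C ay [-158.3  -92.2]
top 7 ax [-9.8 -9.2 -1.   1.3  1.5] ay [-27.  -26.9 -26.4 -25.  -24.8] z [0.0328 0.0408 0.0461 0.0466]
pocketB dark ax [-30.1  29.9]
C ay [-158.5  -80.7]
```

View pics/g3top.png

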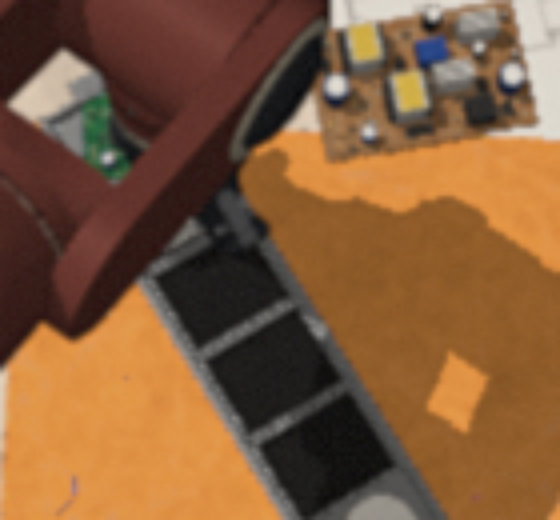

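The arm hides the sink in the top view, but pockets B–D are visible at (225,285), (275,365), (325,455) in the crop. The depth puts the sink at row offsets x≈+0.5 and y≈-5.6 mm, so the earlier 8 mm-high rest was on the far wall.

apply_moves(rows=[-0.005, 0.002, 0.004, 0, 0, 0, -0.005, 0.002, 0.008, 0, 0, 0, -0.005, 0.002, 0.012, 0, 0, 0, -0.005, 0.002, 0.016, 0, 0, 0, -0.005, 0.002, 0.019, 0, 0, 0, -0.005, 0.002, 0.019, 0, 0, 0, -0.005, 0.002, 0.019, 0, 0, 0])

```text
t: 7.2
tool_pos: [0.6588, -0.3637, 0.0958]
tool_rot: [1.515, 2.752, -0.0]
contact_force: [-0.7, 0.6, 1.2]
opening: 0.0376
grip_force: 41.3
```

```bash
python3 - <<'E'
from h import *
st()
for n in("scene",):
    im,d,P=cloud(n)
    D=P[...,:2]-A; ax=D@xv*1e3; ay=D@yv*1e3; b=im.min(2)>95
    k=(abs(ax)<45)&(abs(ay)<40)&(P[...,2]>.022)&(P[...,2]<.055)&b&(im.max(2)-im.min(2)<40)
    print(n,k.sum(),"ax",np.percentile(ax[k],[0,3,50,97,100]).round(1),"ay",np.percentile(ay[k],[0,3,50,97,100]).round(1),"z",np.percentile(P[k][:,2],[5,50,90,99]).round(4))
E
```

```text
t 7.2 pos [ 0.6588 -0.3637  0.0958] yaw 32.3 tilt 0.01 F [-0.7  0.6  1.2] open 0.0376 gf 41.30673587322235 tip 0.0726 q1,6 [-0.6  -1.17]
scene 289 ax [-20.2 -19.2  -3.1  26.7  31.6] ay [-24.4 -23.1  -3.8  20.2  38.8] z [0.0243 0.0333 0.0374 0.0398]
```

apply_moves(rows=[0, 0, 0.002, 0, 0, 0, 0, 0, 0.003, 0, 0, 0, 0, 0, 0.003, 0, 0, 0])

```text
t: 7.55
tool_pos: [0.6591, -0.3638, 0.0957]
tool_rot: [1.515, 2.752, -0.0]
contact_force: [-3.7, 3.8, 8.0]
opening: 0.0374
grip_force: 42.0
```

apply_moves(rows=[0, 0, 0, 0, 0, 0, 0, 0, 0, 0, 0, 0, 0, 0, 0, 0, 0, 0, 0, 0, 0, 0, 0, 0, 0, 0, 0, 0, 0, 0], grip=0.53)

```text
t: 8.05
tool_pos: [0.6587, -0.3636, 0.0932]
tool_rot: [-1.515, -2.752, -0.0]
contact_force: [-0.9, -0.0, -0.3]
opening: 0.045
grip_force: 0.0
```

apply_moves(rows=[0, 0, -0.02, 0, 0, 0, 0, 0, -0.06, 0, 0, 0, 0, 0, -0.13, 0, 0, 0, 0, 0, -0.2, 0, 0, 0, 0, 0, -0.2, 0, 0, 0])

```text
t: 8.55
tool_pos: [0.6619, -0.3657, 0.2248]
tool_rot: [1.507, 2.738, -0.002]
contact_force: [0.6, -0.6, 1.1]
opening: 0.0455
grip_force: 0.0
```

```bash
python3 - <<'E'
from h import *
st()
im,d,P=cloud("scene")
D=P[...,:2]-A; ax=D@xv*1e3; ay=D@yv*1e3; b=im.min(2)>95
k=(abs(ax)<45)&(abs(ay)<40)&(P[...,2]>.029)&(P[...,2]<.055)&b&(im.max(2)-im.min(2)<40)
print(k.sum(),"ax",np.percentile(ax[k],[0,3,50,97,100]).round(1),"ay",np.percentile(ay[k],[0,3,50,97,100]).round(1),"z",np.percentile(P[k][:,2],[5,50,90,99]).round(4))
E
```

```text
t 8.55 pos [ 0.6619 -0.3657  0.2248] yaw 32.3 tilt 0.92 F [ 0.6 -0.6  1.1] open 0.0455 gf 0.0 tip 0.0726 q1,6 [-0.6  -1.17]
240 ax [-20.2 -18.7   2.8  28.2  32.4] ay [-23.7 -23.2  -4.4  14.3  16. ] z [0.0297 0.0347 0.0374 0.0389]
```

```bash
python3 - <<'E'
from h import *
rows([(.50,-.30,.214,-10),(.382,-.253,.18,-57.7),(.382,-.253,.086,-57.7)],(.659,-.3639,.2137,32.3))
E
```

```text
[0.232, -0.167, 0.0, 0.0, 0.0, 0.47]
[0.403, -0.291, 0.056, 0.0, 0.0, 1.0]
[0.403, -0.291, 0.213, 0.0, 0.0, 1.0]
```

apply_moves(rows=[0.232, -0.167, 0, 0, 0, 0.47, 0.232, -0.167, 0, 0, 0, 0.47, 0.232, -0.167, 0, 0, 0, 0.47, 0.403, -0.291, 0.056, 0, 0, 1, 0.403, -0.291, 0.056, 0, 0, 1, 0.403, -0.291, 0.056, 0, 0, 1, 0.403, -0.291, 0.056, 0, 0, 1, 0.403, -0.291, 0.056, 0, 0, 1, 0.403, -0.291, 0.056, 0, 0, 1, 0.403, -0.291, 0.056, 0, 0, 1, 0.403, -0.291, 0.056, 0, 0, 1, 0.403, -0.291, 0.056, 0, 0, 1, 0.403, -0.291, 0.056, 0, 0, 1])

```text
t: 9.9
tool_pos: [0.3817, -0.2524, 0.1795]
tool_rot: [-3.016, -0.877, 0.001]
contact_force: [-0.4, 0.1, 0.0]
opening: 0.0455
grip_force: 0.0
```

```bash
python3 - <<'E'
from h import *
st()
E
```

```text
t 9.9 pos [ 0.3817 -0.2524  0.1795] yaw -57.6 tilt 0.06 F [-0.4  0.1  0. ] open 0.0455 gf 0.0 tip 0.0726 q1,6 [-0.75  0.26]
```

apply_moves(rows=[0, 0, 0.06, 0, 0, 0, 0, 0, 0.11, 0, 0, 0, 0, 0, 0.157, 0, 0, 0, 0, 0, 0.157, 0, 0, 0, 0, 0, 0.157, 0, 0, 0])

```text
t: 10.4
tool_pos: [0.3818, -0.2525, 0.0857]
tool_rot: [-3.016, -0.875, 0.001]
contact_force: [-0.1, -0.5, -0.1]
opening: 0.0456
grip_force: 0.0
```

apply_moves(rows=[0, 0, 0, 0, 0, 0, 0, 0, 0, 0, 0, 0, 0, 0, 0, 0, 0, 0, 0, 0, 0, 0, 0, 0, 0, 0, 0, 0, 0, 0, 0, 0, 0, 0, 0, 0, 0, 0, 0, 0, 0, 0, 0, 0, 0, 0, 0, 0], grip=0.1, grip_force=40)

```text
t: 11.2
tool_pos: [0.3832, -0.2538, 0.088]
tool_rot: [3.014, 0.874, 0.003]
contact_force: [0.7, 0.9, 6.9]
opening: 0.0205
grip_force: 39.5
```

```bash
python3 - <<'E'
from h import *
st()
B=(.603,-.380)
rows([(.382,-.253,.18,-57.7),(*B,.18,-57.7),(*B,.103,-57.7)],(.382,-.253,.086,-57.7))
E
```

```text
t 11.2 pos [ 0.3832 -0.2538  0.088 ] yaw -57.7 tilt 0.22 F [0.7 0.9 6.9] open 0.0205 gf 39.546300172805786 tip 0.0726 q1,6 [-0.75  0.26]
[0.0, 0.0, -0.157, 0.0, 0.0, 0.0]
[0.198, 0.376, -0.157, 0.0, 0.0, 0.0]
[0.198, 0.376, -0.028, 0.0, 0.0, 0.0]
```

apply_moves(rows=[0, 0, -0.08, 0, 0, 0, 0, 0, -0.157, 0, 0, 0, 0, 0, -0.157, 0, 0, 0, 0.198, 0.376, -0.157, 0, 0, 0, 0.198, 0.376, -0.157, 0, 0, 0, 0.198, 0.376, -0.157, 0, 0, 0, 0.198, 0.376, -0.157, 0, 0, 0, 0.198, 0.376, -0.157, 0, 0, 0, 0.198, 0.376, -0.157, 0, 0, 0, 0.198, 0.376, -0.157, 0, 0, 0, 0.198, 0.376, -0.1, 0, 0, 0, 0.198, 0.376, -0.05, 0, 0, 0, 0.198, 0.376, -0.028, 0, 0, 0, 0.198, 0.376, -0.028, 0, 0, 0, 0.198, 0.376, -0.028, 0, 0, 0])

```text
t: 12.7
tool_pos: [0.6029, -0.3799, 0.104]
tool_rot: [3.016, 0.874, 0.001]
contact_force: [-0.7, -0.4, -0.3]
opening: 0.0202
grip_force: 39.5
```

```bash
python3 - <<'E'
from h import *
st()
im,d,P=cloud("scene"); cv2.imwrite("pics/g4.png",cv2.resize(im[130:260,150:290],None,fx=4,fy=4))
E
```

```text
t 12.7 pos [ 0.6029 -0.3799  0.104 ] yaw -57.7 tilt 0.08 F [-0.7 -0.4 -0.3] open 0.0202 gf 39.457520842552185 tip 0.0726 q1,6 [-0.67  0.34]
```

View pics/g4.png

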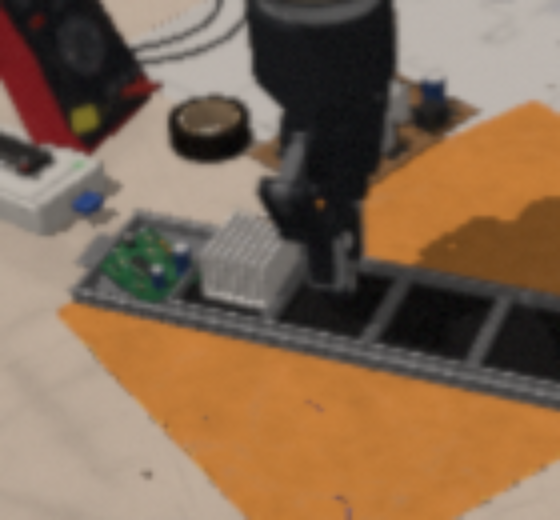

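The sink stands in its pocket at (250,265). The gripper is over the middle of pocket 2 at (335,270) and hides the small cap, but the pad force of 39 N shows it is held.

apply_moves(rows=[0, 0, 0.005, 0, 0, 0, 0, 0, 0.01, 0, 0, 0, 0, 0, 0.014, 0, 0, 0, 0, 0, 0.016, 0, 0, 0, 0, 0, 0.016, 0, 0, 0, 0, 0, 0.016, 0, 0, 0])

```text
t: 13.35
tool_pos: [0.6034, -0.3801, 0.095]
tool_rot: [3.017, 0.875, 0.0]
contact_force: [-3.8, 2.4, 7.6]
opening: 0.0204
grip_force: 40.1
```

apply_moves(rows=[0, 0, 0, 0, 0, 0, 0, 0, 0, 0, 0, 0, 0, 0, 0, 0, 0, 0, 0, 0, 0, 0, 0, 0, 0, 0, 0, 0, 0, 0], grip=0.53)

```text
t: 13.85
tool_pos: [0.6028, -0.3798, 0.0927]
tool_rot: [-3.017, -0.874, 0.0]
contact_force: [-0.2, -0.6, 0.3]
opening: 0.0452
grip_force: 0.0
```

apply_moves(rows=[0, 0, -0.02, 0, 0, 0, 0, 0, -0.07, 0, 0, 0, 0, 0, -0.13, 0, 0, 0, 0, 0, -0.18, 0, 0, 0, 0, 0, -0.18, 0, 0, 0])

```text
t: 14.35
tool_pos: [0.6054, -0.3817, 0.2093]
tool_rot: [3.008, 0.872, 0.011]
contact_force: [0.0, -0.8, 0.1]
opening: 0.045
grip_force: 0.0
```

```bash
python3 - <<'E'
from h import *
st()
M=(.3735,-.372)
rows([(*M,.18,-57.7),(*M,.088,-57.7)],(.603,-.380,.2014,-57.7))
im,d,P=cloud("scene"); cv2.imwrite("pics/g5.png",cv2.resize(im[130:260,150:290],None,fx=4,fy=4))
D=P[...,:2]-A; ax=D@xv*1e3; ay=D@yv*1e3
k=(abs(ax)<35)&(abs(ay+57)<20)&(P[...,2]>.033)&(P[...,2]<.06)
print(k.sum(),ax[k].mean(),ay[k].mean()+60,np.percentile(P[k][:,2],[50,95]))
E
```

```text
t 14.35 pos [ 0.6054 -0.3817  0.2093] yaw -57.7 tilt 0.71 F [ 0.  -0.8  0.1] open 0.045 gf 0.0 tip 0.0726 q1,6 [-0.67  0.34]
[-0.316, -0.216, 0.036, 0.0, 0.0, 0.0]
[-0.316, -0.216, 0.189, 0.0, 0.0, 0.0]
76 -3.049524550193163 -0.9436801574636107 [0.04184028 0.04418017]
```

View pics/g5.png

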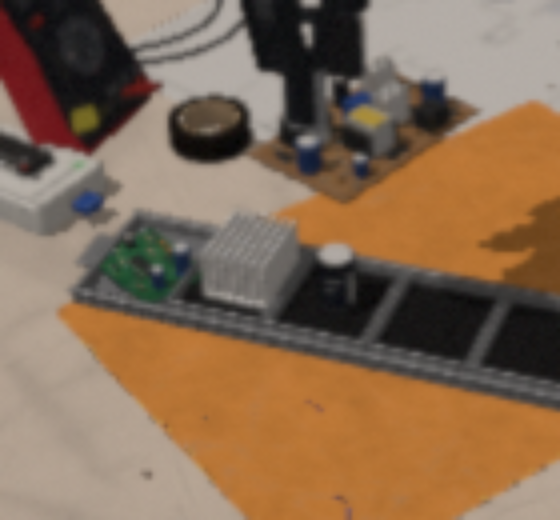

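The small cap stands upright in pocket 2 at (335,272), and the sink is undisturbed at (250,260). Next is the larger black cap.

apply_moves(rows=[-0.316, -0.216, 0.036, 0, 0, 0, -0.316, -0.216, 0.036, 0, 0, 0, -0.316, -0.216, 0.036, 0, 0, 0, -0.316, -0.216, 0.036, 0, 0, 0, -0.316, -0.216, 0.036, 0, 0, 0, -0.316, -0.216, 0.036, 0, 0, 0, -0.316, -0.216, 0.036, 0, 0, 0, -0.316, -0.216, 0.09, 0, 0, 0, -0.316, -0.216, 0.14, 0, 0, 0, -0.316, -0.216, 0.189, 0, 0, 0, -0.316, -0.216, 0.189, 0, 0, 0, -0.316, -0.216, 0.189, 0, 0, 0])

```text
t: 15.6
tool_pos: [0.3742, -0.3715, 0.0875]
tool_rot: [-3.016, -0.876, 0.0]
contact_force: [-1.0, -0.4, -0.1]
opening: 0.0455
grip_force: 0.0
```

apply_moves(rows=[0, 0, 0, 0, 0, 0, 0, 0, 0, 0, 0, 0, 0, 0, 0, 0, 0, 0, 0, 0, 0, 0, 0, 0, 0, 0, 0, 0, 0, 0, 0, 0, 0, 0, 0, 0, 0, 0, 0, 0, 0, 0, 0, 0, 0, 0, 0, 0], grip=0.1)

```text
t: 16.4
tool_pos: [0.3746, -0.3729, 0.0899]
tool_rot: [3.014, 0.873, 0.003]
contact_force: [1.7, 0.5, 6.6]
opening: 0.0238
grip_force: 39.4
```

```bash
python3 - <<'E'
from h import *
st()
C=(.552,-.412); M=(.3735,-.372)
rows([(*M,.18,-57.7),(*C,.18,-57.7),(*C,.106,-57.7),(*C,.095,-57.7)],(*M,.088,-57.7))
E
```

```text
t 16.4 pos [ 0.3746 -0.3729  0.0899] yaw -57.7 tilt 0.26 F [1.7 0.5 6.6] open 0.0238 gf 39.44573700428009 tip 0.0726 q1,6 [-0.92  0.08]
[0.0, 0.0, -0.153, 0.0, 0.0, 0.0]
[0.216, 0.215, -0.153, 0.0, 0.0, 0.0]
[0.216, 0.215, -0.03, 0.0, 0.0, 0.0]
[0.216, 0.215, -0.012, 0.0, 0.0, 0.0]
```

apply_moves(rows=[0, 0, -0.08, 0, 0, 0, 0, 0, -0.153, 0, 0, 0, 0, 0, -0.153, 0, 0, 0, 0.216, 0.215, -0.153, 0, 0, 0, 0.216, 0.215, -0.153, 0, 0, 0, 0.216, 0.215, -0.153, 0, 0, 0, 0.216, 0.215, -0.153, 0, 0, 0, 0.216, 0.215, -0.153, 0, 0, 0, 0.216, 0.215, -0.153, 0, 0, 0, 0.216, 0.215, -0.09, 0, 0, 0, 0.216, 0.215, -0.05, 0, 0, 0, 0.216, 0.215, -0.03, 0, 0, 0, 0.216, 0.215, -0.024, 0, 0, 0, 0.216, 0.215, -0.018, 0, 0, 0, 0.216, 0.215, -0.013, 0, 0, 0, 0.216, 0.215, -0.012, 0, 0, 0, 0.216, 0.215, -0.012, 0, 0, 0])

```text
t: 18.1
tool_pos: [0.5526, -0.4122, 0.097]
tool_rot: [3.015, 0.874, 0.002]
contact_force: [-1.4, 0.6, 4.7]
opening: 0.0235
grip_force: 39.9
```

apply_moves(rows=[0, 0, 0, 0, 0, 0, 0, 0, 0, 0, 0, 0, 0, 0, 0, 0, 0, 0, 0, 0, 0, 0, 0, 0, 0, 0, 0, 0, 0, 0], grip=0.53)

```text
t: 18.6
tool_pos: [0.5519, -0.4112, 0.0945]
tool_rot: [-3.017, -0.874, 0.0]
contact_force: [-0.2, -1.0, 0.3]
opening: 0.0454
grip_force: 0.0
```

apply_moves(rows=[0, 0, -0.02, 0, 0, 0, 0, 0, -0.07, 0, 0, 0, 0, 0, -0.13, 0, 0, 0, 0, 0, -0.18, 0, 0, 0, 0, 0, -0.18, 0, 0, 0])

```text
t: 19.1
tool_pos: [0.5542, -0.4134, 0.2109]
tool_rot: [3.007, 0.872, 0.01]
contact_force: [0.8, -0.9, 1.5]
opening: 0.0454
grip_force: 0.0
```

```bash
python3 - <<'E'
from h import *
st()
L=(.462,-.190)
rows([(*L,.18,-57.7),(*L,.091,-57.7)],(.552,-.412,.203,-57.7))
im,d,P=cloud("scene")
D=P[...,:2]-A; ax=D@xv*1e3; ay=D@yv*1e3
for o,z in((60,.034),(120,.04)):
    k=(abs(ax)<30)&(abs(ay+o)<20)&(P[...,2]>z)&(P[...,2]<.06)
    print(k.sum(),ax[k].mean(),ay[k].mean()+o,np.percentile(P[k][:,2],[50,95]))
E
```

```text
t 19.1 pos [ 0.5542 -0.4134  0.2109] yaw -57.7 tilt 0.69 F [ 0.8 -0.9  1.5] open 0.0454 gf 0.0 tip 0.0726 q1,6 [-0.75  0.26]
[0.071, -0.393, 0.038, 0.0, 0.0, 0.0]
[0.071, -0.393, 0.187, 0.0, 0.0, 0.0]
73 -2.844990382795075 -0.5863126247359745 [0.04166422 0.04377404]
95 -2.780128720100739 -1.7462106958782044 [0.04825373 0.04985245]
```

apply_moves(rows=[0.071, -0.393, 0.038, 0, 0, 0, 0.071, -0.393, 0.038, 0, 0, 0, 0.071, -0.393, 0.038, 0, 0, 0, 0.071, -0.393, 0.038, 0, 0, 0, 0.071, -0.393, 0.038, 0, 0, 0, 0.071, -0.393, 0.038, 0, 0, 0, 0.071, -0.393, 0.038, 0, 0, 0, 0.071, -0.393, 0.038, 0, 0, 0, 0.071, -0.393, 0.09, 0, 0, 0, 0.071, -0.393, 0.14, 0, 0, 0, 0.071, -0.393, 0.187, 0, 0, 0, 0.071, -0.393, 0.187, 0, 0, 0, 0.071, -0.393, 0.187, 0, 0, 0], grip=0.64)

```text
t: 20.45
tool_pos: [0.4622, -0.1903, 0.0908]
tool_rot: [-3.017, -0.873, 0.001]
contact_force: [-0.6, -0.4, -0.1]
opening: 0.0545
grip_force: 0.0
```

apply_moves(rows=[0, 0, 0, 0, 0, 0, 0, 0, 0, 0, 0, 0, 0, 0, 0, 0, 0, 0, 0, 0, 0, 0, 0, 0, 0, 0, 0, 0, 0, 0, 0, 0, 0, 0, 0, 0, 0, 0, 0, 0, 0, 0, 0, 0, 0, 0, 0, 0], grip=0.2)

```text
t: 21.25
tool_pos: [0.4634, -0.1904, 0.0929]
tool_rot: [3.014, 0.874, 0.005]
contact_force: [0.0, -0.7, 6.4]
opening: 0.0342
grip_force: 40.0
```

```bash
python3 - <<'E'
from h import *
st()
Dp=(.504,-.443); M=(.462,-.190)
rows([(*M,.18,-57.7),(*Dp,.18,-57.7),(*Dp,.106,-57.7),(*Dp,.098,-57.7)],(*M,.091,-57.7))
E
```

```text
t 21.25 pos [ 0.4634 -0.1904  0.0929] yaw -57.7 tilt 0.27 F [ 0.  -0.7  6.4] open 0.0342 gf 40.04624605178833 tip 0.0726 q1,6 [-0.54  0.47]
[0.0, 0.0, -0.148, 0.0, 0.0, 0.0]
[-0.166, 0.394, -0.148, 0.0, 0.0, 0.0]
[-0.166, 0.394, -0.025, 0.0, 0.0, 0.0]
[-0.166, 0.394, -0.012, 0.0, 0.0, 0.0]
```

apply_moves(rows=[0, 0, -0.08, 0, 0, 0, 0, 0, -0.148, 0, 0, 0, 0, 0, -0.148, 0, 0, 0, -0.166, 0.394, -0.148, 0, 0, 0, -0.166, 0.394, -0.148, 0, 0, 0, -0.166, 0.394, -0.148, 0, 0, 0, -0.166, 0.394, -0.148, 0, 0, 0, -0.166, 0.394, -0.148, 0, 0, 0, -0.166, 0.394, -0.148, 0, 0, 0, -0.166, 0.394, -0.148, 0, 0, 0, -0.166, 0.394, -0.09, 0, 0, 0, -0.166, 0.394, -0.05, 0, 0, 0, -0.166, 0.394, -0.03, 0, 0, 0, -0.166, 0.394, -0.024, 0, 0, 0, -0.166, 0.394, -0.018, 0, 0, 0, -0.166, 0.394, -0.013, 0, 0, 0, -0.166, 0.394, -0.012, 0, 0, 0, -0.166, 0.394, -0.012, 0, 0, 0])

```text
t: 23.05
tool_pos: [0.5049, -0.4429, 0.0999]
tool_rot: [3.016, 0.874, 0.002]
contact_force: [-0.3, 2.2, 6.1]
opening: 0.0337
grip_force: 40.7
```

apply_moves(rows=[0, 0, 0, 0, 0, 0, 0, 0, 0, 0, 0, 0, 0, 0, 0, 0, 0, 0, 0, 0, 0, 0, 0, 0, 0, 0, 0, 0, 0, 0], grip=0.6)

```text
t: 23.55
tool_pos: [0.504, -0.4423, 0.0975]
tool_rot: [-3.017, -0.874, 0.0]
contact_force: [-0.2, -0.5, 0.2]
opening: 0.0512
grip_force: 0.0
```

apply_moves(rows=[0, 0, -0.02, 0, 0, 0, 0, 0, -0.07, 0, 0, 0, 0, 0, -0.13, 0, 0, 0, 0, 0, -0.2, 0, 0, 0, 0, 0, -0.26, 0, 0, 0, -0.2, -0.12, -0.3, 0, 0, 0, -0.2, -0.12, -0.3, 0, 0, 0, -0.2, -0.12, -0.3, 0, 0, 0, -0.2, -0.12, -0.3, 0, 0, 0, -0.2, -0.12, -0.3, 0, 0, 0])

```text
t: 24.55
tool_pos: [0.3637, -0.446, 0.2792]
tool_rot: [3.016, 0.872, 0.002]
contact_force: [-0.3, 0.4, -0.2]
opening: 0.0511
grip_force: 0.0
```

```bash
python3 - <<'E'
from h import *
st()
for n in("scene","top"):
    im,d,P=cloud(n); cv2.imwrite(f"pics/f_{n}.png",im)
    D=P[...,:2]-A; ax=D@xv*1e3; ay=D@yv*1e3
    for o,z in((0,.03),(60,.034),(120,.04),(180,.049)):
        k=(abs(ax)<32)&(abs(ay+o)<24)&(P[...,2]>z)&(P[...,2]<.065)
        if k.any(): print(n,o,k.sum(),ax[k].mean().round(1),(ay[k].mean()+o).round(1),np.percentile(P[k][:,2],[50,95]).round(4))
E
```

```text
t 24.55 pos [ 0.3637 -0.446   0.2792] yaw -57.8 tilt 0.13 F [-0.3  0.4 -0.2] open 0.0511 gf 0.0 tip 0.0726 q1,6 [-1.02 -0.01]
scene 0 234 4.4 -4.3 [0.0349 0.0379]
scene 60 73 -2.7 -0.8 [0.0418 0.044 ]
scene 120 97 -2.9 -1.9 [0.0479 0.0502]
scene 180 182 -3.0 2.0 [0.0573 0.0593]
top 0 180 5.7 -4.3 [0.0348 0.038 ]
top 60 72 -0.4 -1.8 [0.0414 0.045 ]
top 120 91 0.0 -2.5 [0.048  0.0499]
top 180 186 0.3 1.3 [0.057 0.06 ]
```

View pics/f_scene.png

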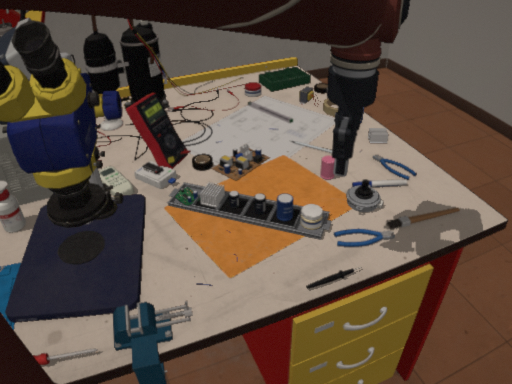

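All four parts stand in the tray in order: sink (213,195), small (234,200), medium (259,206), blue (285,208). Their heights fit and the arm is clear.

```bash
python3 -c "
from station import ctrl
print(ctrl.finish_job())"
```

```text
the job is handed in; nothing more can be done
None
```

The job is handed in at about 25 s of the 99 s limit: heat sink, smaller black, larger black and blue capacitor stand upright in that order from the board to the jar, each measured within about 8 mm of its pocket centre.

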